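Load the dry bath with the assay kit's bottles

ROBOT

A 6-joint arm with a two-finger parallel gripper is mounted at the origin on a cart in front of the work surface, level with it; the furniture and walls round the work are solid. World frame = base frame: x ahead of the robot, y to its left, z up, the work surface at z = 0. Lengths are in mm, angles in rad, forces in N, time in s.
With the tool pointing down it reaches from about 350 to 775 mm from the base axis. Payload 7.3 kg.
Tool frame: the origin (TCP) lies at the very end of the fingers, on their centre line; the grasp point (between the pads) lies 19 mm behind it (bot.grip_point_offset is the distance from the TCP to the grasp point, in mm); z points along the fingers, y is the line along which they close (so a half turn about z gives the same grasp; the last joint's range is limited). The gripper opens to 92 mm and grips with 3 to 60 N. Pads are 19 mm wide; open, the fingers measure 130 mm over their backs; the gripper's body (75 mm by 190 mm) begins 47 mm behind the grasp point.
Start: joints at [-1.446, 0.342, 1.524, -0, 1.275, -0.146], TCP at [140.461, -505.881, 226.741] pointing down, gripper open.
Joint ranges: [-2.53, 2.53], [-0.77, 2.02], [0.04, 2.7], [-1, 4.14], [0.28, 2.66], [-3.11, 3.11]. Speed limits (rad/s): [2.57, 2.57, 3.14, 3.14, 3.14, 3.14].

INTERFACE

Orientations are given as [roll, pitch, yaw] about the fixed x, y, z axes, in that order (R = Rz(yaw) Ry(pitch) Rx(roll)).
In Python, from plant import bot gives the robot as it stands. The module is installed in compiled form; this text tells all that it offers.
- The arm moves only by the shell command python3 -m jog 'ROWS' [OPENING]. ROWS is JSON, a list of rows, each a list of 6 numbers: the shift along the tool's x, y, z in mm, then the turn, a rotation vector about the tool's x, y, z in rad. In form: [[dx, dy, dz, rx, ry, rz], ...]. A call has 1 to 12 rows; each row shifts and turns the commanded pose from where the row before left it, along the tool's axes as they then stand; what a row does not reach is not made up. A row lasts 1/10 s, in which the tool goes at most 50 mm and 8.59 degrees, less where a joint would pass 70% of its speed; a pose out of reach is approached as far as the arm can. A call with a gripper value outside its range is refused whole. OPENING is the opening in per cent of the stroke, from 0 (shut) to 100 (fully open), set as the call begins (- or left out, the last holds). The fingers move at their own pace and stop on an object; the grip force is fixed at half the most. Time passes only in rows, so rows that do not move let the fingers close. It gives the time, the measured TCP pose, the force, the opening and the grip force at its end, in the units of the state.
- bot.get_obs(): the state, without advancing time (a new reading comes with each control period).
- bot.capture(name): name is "side" or "top" or "wrist"; returns the picture (420x560x3 uint8, red, green, blue); there is no depth.
- bot.camera_model(name): a dict with "fx", "fy", "cx", "cy" (pixels), "position" and "orientation" of the camera in the world; the wrist camera has in their place "T_tool_cam" (4x4, takes a point from camera to tool coordinates, whose origin is the TCP and whose axes are the flange's). Camera axes: x right, y down, z forward; pixel columns grow to the right and rows downward; lengths in mm; the calibration is good to about 2 mm. A picture is of the moment at which its call begins: read the wrist's pose just before it. camera_model takes no time and is no camera call.
- bot.close_job(): hands the job in; it is judged then, once.
Trained networks look in the newest picture that a camera, given by its name, has taken for a name from the list of things; names that differ only in an ending like _2 or _b are one class to them, and where a whole thing is asked for, a point or a joint stands for the part that bears it (a point fixed in the world has none). Each returns a list of dicts, best first, with "p" (0 to 1); they miss things now and then, are a little off and sometimes report something else, mostly with a low value. They report only what shows in the picture. A call takes as long as a camera call. They do not tell look-alikes from the thing itself.
- bot.outline_of(target, camera): "mask" (420x560 bool, what is visible of it) and "pixel" ([column, row] in pixels, amid what is visible of it).
The state is a dict: "time": time; "joint_positions": joint angles; "dq": joint speeds; "tau": joint torques, N m; "tool_pos": TCP position; "tcp_rot": TCP orientation; "contact_force": force on the tool from outside, world axes, zero at the start; "moment": the same for the moment, N m; "grip_width": finger opening in mm; "finger_force": force on a finger pad.
Only numpy, scipy, OpenCV 4.12 (cv2) and the standard library are available. Lean on these libraries where they do the work, as an engineer would, in place of code of your own. Each camera call takes 0.05 s, during which the arm holds its last target. There are 200 camera calls.

TASK

Load the dry bath for the assay: stand each of the kit's four containers (the pale bottle with the blue cap, the two short squat bottles and the little vial) upright in the block whose bore fits it, one to a block, down on the bore's floor. Set them down without dropping or tipping them. The amber bottle and the white dropper bottle are not of the kit and must not be warmed: leave them standing where they are.

Things in the scene. Friction and masses are not known exactly. Their poses are not given: they have to be found in the camera images.
- buffer_mid (a point): Kit bottle: pale translucent bottle with rounded shoulders and a blue screw cap, a paper label; widest 55 mm, height 100 mm, flat bottom, loose, upright on the worktop at the start. Point: on its axis, half-way up (50 mm above its underside); z up. Body straight up to about 70 mm; the cap is 34 mm wide, from 81 mm up. About 0.16 kg. Belongs in the 61 mm bore.
- jar_1_mid (a point): Short squat pale translucent bottle with a wide blue screw cap, one of two alike; widest 38 mm, height 52 mm, flat bottom, loose, upright on the worktop at the start. Point: on its axis, half-way up (26 mm above its underside); z up. The cap is 29 mm wide and reaches from 36 mm up to the top. About 0.05 kg. Belongs in either of the two 44 mm bores; there only the cap and a little of the body stand clear of the block.
- jar_2_mid (a point): Short squat pale translucent bottle with a wide blue screw cap, one of two alike; widest 38 mm, height 52 mm, flat bottom, loose, upright on the worktop at the start. Point: on its axis, half-way up (26 mm above its underside); z up. Same as jar_1 in every way; belongs in the other 44 mm bore.
- vial_mid (a point): Little pale translucent vial with a white screw cap, the smallest thing here; widest 23 mm, height 46 mm, flat bottom, loose, upright on the worktop at the start. Point: on its axis, half-way up (23 mm above its underside); z up. The cap is 21 mm wide and reaches from 36 mm up to the top. About 0.02 kg. Belongs in the 29 mm bore; there the upper 30 mm stand clear of the block.
- amber_mid (a point): Look-alike, not of the kit: amber bottle with a black screw cap, slightly wider and taller than the kit's large bottle; widest 60 mm, height 118 mm, flat bottom, loose, upright on the worktop at the start. Point: on its axis, half-way up (59 mm above its underside); z up. Stays where it is.
- dropper_mid (a point): Look-alike, not of the kit: slim white dropper bottle with a narrow white cap, larger and taller than the vial; widest 32 mm, height 76 mm, flat bottom, loose, upright on the worktop at the start. Point: on its axis, half-way up (38 mm above its underside); z up. Stays where it is.
- large_bore (a point): Fixed aluminium block in the dry bath, 75 mm square, one round bore: 61 mm wide, 36 mm deep, flat floor, mouth flared at 45 degrees to 69 mm. Point: centre of the mouth, level with the block's top (66 mm above the worktop); z up, x to the bath's back, y along the row. The four blocks stand in a row, 76 mm apart, in any sequence.
- medium_1_bore (a point): Fixed aluminium block in the dry bath, 75 mm square, one round bore: 44 mm wide, 20 mm deep, flat floor, mouth flared at 45 degrees to 56 mm. Point: centre of the mouth, level with the block's top (66 mm above the worktop); z up, x to the bath's back, y along the row. Like medium_2. The fixed white bath is 320 mm long (y), reaches 46 mm behind the row's middle line, rim 56 mm high.
- medium_2_bore (a point): Fixed aluminium block in the dry bath, 75 mm square, one round bore: 44 mm wide, 20 mm deep, flat floor, mouth flared at 45 degrees to 56 mm. Point: centre of the mouth, level with the block's top (66 mm above the worktop); z up, x to the bath's back, y along the row. Like medium_1.
- small_bore (a point): Fixed aluminium block in the dry bath, 75 mm square, one round bore: 29 mm wide, 16 mm deep, flat floor, mouth flared at 45 degrees to 41 mm. Point: centre of the mouth, level with the block's top (66 mm above the worktop); z up, x to the bath's back, y along the row. In front of the row's middle line the bath reaches 100 mm, as a panel sloping from 56 to 25 mm height.
Mind the look-alikes: they are no part of the job. Leave any green or turquoise look-alike of the part that bears jar_2_mid alone.

How it is judged (in metres and radians):
At the end, for the whole second after the job is handed in: Pale 55 mm bottle in the 61 mm bore, one squat bottle in each 44 mm bore, vial in the 29 mm bore: each within 8 mm of the axis, within 5 mm of the floor, tilted under 0.12 rad. Amber and dropper bottles upright within 20 mm of their starts. All at rest (horizontal distance between buffer_mid and large_bore below 0.008 m and z of buffer_mid in the frame of large_bore below 0.019 m and horizontal distance between vial_mid and small_bore below 0.008 m and z of vial_mid in the frame of small_bore below 0.012 m and (((horizontal distance between jar_1_mid and medium_1_bore below 0.008 m and z of jar_1_mid in the frame of medium_1_bore below 0.011 m) and (horizontal distance between jar_2_mid and medium_2_bore below 0.008 m and z of jar_2_mid in the frame of medium_2_bore below 0.011 m)) or ((horizontal distance between jar_1_mid and medium_2_bore below 0.008 m and z of jar_1_mid in the frame of medium_2_bore below 0.011 m) and (horizontal distance between jar_2_mid and medium_1_bore below 0.008 m and z of jar_2_mid in the frame of medium_1_bore below 0.011 m))) and angle between each of buffer_mid, jar_1_mid, jar_2_mid, vial_mid, amber_mid, dropper_mid's own z axis and vertical below 0.12 rad and linear speed of each of buffer, jar_1, jar_2, vial, amber, dropper below 0.02 m/s and distance of each of amber_mid, dropper_mid from where it was at the start of the episode below 0.02 m); the robot touches nothing.
It fails at once if a bottle or the vial is tipped by more than 0.6 rad (angle between any of buffer_mid, jar_1_mid, jar_2_mid, vial_mid, amber_mid, dropper_mid's own z axis and vertical above 0.6 rad).
It fails at once if a bottle or the vial is dropped or thrown: faster than 0.7 m/s while no finger holds it ((linear speed of buffer above 0.7 m/s and contact force between the fingers and buffer below 0.05 N) or (linear speed of jar_1 above 0.7 m/s and contact force between the fingers and jar_1 below 0.05 N) or (linear speed of jar_2 above 0.7 m/s and contact force between the fingers and jar_2 below 0.05 N) or (linear speed of vial above 0.7 m/s and contact force between the fingers and vial below 0.05 N) or (linear speed of amber above 0.7 m/s and contact force between the fingers and amber below 0.05 N) or (linear speed of dropper above 0.7 m/s and contact force between the fingers and dropper below 0.05 N)).
It fails at once if the amber bottle or the dropper bottle is moved by more than 20 mm (distance of any of amber_mid, dropper_mid from where it was at the start of the episode above 0.02 m).
It also fails if it takes over 122 s, if anything falls off the work surface, if the arm or the gripper's body presses on something with over 40 N, if the wrist force passes 120 N, or if a joint passes its speed limit or range.

## Working session

There is one attempt and no reset: what is moved stays moved. The work goes in short steps, Python scripts to look and compute and a shell command to move; the robot and the scene stay as the last step left them, time stands still between calls to the robot, and variables do not carry over. Pictures are saved under pics/ and viewed, at most 14 in all, crops included, and the job is handed in when it is done.

```bash
mkdir -p pics
cat > h.py <<'E'
import numpy as np, cv2
from scipy.spatial.transform import Rotation as R
from plant import bot
def cam(name):
    m=bot.camera_model(name)
    if 'T_tool_cam' in m:
        o=bot.get_obs(); T=np.eye(4); T[:3,:3]=R.from_euler('xyz',o['tcp_rot']).as_matrix(); T[:3,3]=o['tool_pos']
        T=T@np.array(m['T_tool_cam'])
    else:
        T=np.eye(4); q=np.array(m['orientation'])
        T[:3,:3]=q if q.shape==(3,3) else R.from_euler('xyz',q).as_matrix(); T[:3,3]=m['position']
    return m,T
def ray(m,T,px):
    d=T[:3,:3]@np.array([(px[0]-m['cx'])/m['fx'],(px[1]-m['cy'])/m['fy'],1.]); return T[:3,3],d
def at_z(m,T,px,z):
    p,d=ray(m,T,px); return p+d*(z-p[2])/d[2]
def proj(m,T,P):
    c=T[:3,:3].T@(np.array(P)-T[:3,3]); return np.array([m['fx']*c[0]/c[2]+m['cx'],m['fy']*c[1]/c[2]+m['cy']])
def tri(rs):
    A=0;b=0
    for p,d in rs:
        d=d/np.linalg.norm(d); M=np.eye(3)-np.outer(d,d); A=A+M; b=b+M@p
    return np.linalg.solve(A,b)
def save(name,img): cv2.imwrite('pics/'+name,img[:,:,::-1])
E
python3 - <<'E'
from h import *
o=bot.get_obs(); print(o)
for c in ['top','side','wrist']:
    m=bot.camera_model(c); print(c,m)
    save(c+'0.png',bot.capture(c))
    if c=='wrist': continue
    m,T=cam(c)
    for t in ['buffer_mid','jar_1_mid','vial_mid','amber_mid','dropper_mid','large_bore','medium_1_bore','small_bore']:
        for r in bot.outline_of(t,c):
            ys,xs=np.where(r['mask'])
            print(c,t,round(r['p'],2),np.round(r['pixel']),(xs.min(),xs.max(),ys.min(),ys.max()) if len(xs) else None)
E
```

```text
{'time': 0.0, 'joint_positions': array([-1.44599796e+00,  3.42706951e-01,  1.52504605e+00,  2.19148839e-05,
        1.27538592e+00, -1.46023322e-01]), 'dq': array([ 0.00117482, -0.00140151,  0.00077011, -0.0002236 ,  0.0012932 ,
        0.00061659]), 'tau': array([ 3.24854584e-03, -4.31232798e+01, -2.44221890e+01,  7.20433728e-02,
        5.57705818e-02, -1.08338377e-04]), 'tool_pos': array([ 140.41348807, -505.44255827,  226.04301755]), 'tcp_rot': array([-3.14006590e+00, -2.45721554e-04,  2.70815100e-01]), 'contact_force': array([ 0.62437095, -0.14123073, -0.76866205]), 'moment': array([ 0.02464522, -0.00122424,  0.00916358]), 'finger_force': 0.0, 'grip_width': 91.70314499110646}
top {'fx': 419.32970482404824, 'fy': 419.32970482404824, 'cx': 288.703981207819, 'cy': 205.67533134418213, 'position': array([ 356.49783727,   12.01328288, 1108.39112293]), 'orientation': array([-2.97110409,  0.00995094, -1.57155986])}
top buffer_mid 0.73 [357. 164.] (np.int64(343), np.int64(372), np.int64(147), np.int64(177))
top buffer_mid 0.56 [255. 244.] (np.int64(247), np.int64(268), np.int64(236), np.
[... 1697 characters left out ...]
np.int64(196), np.int64(287), np.int64(313))
side medium_1_bore 0.73 [280. 177.] (np.int64(262), np.int64(297), np.int64(165), np.int64(188))
side small_bore 0.71 [246. 201.] (np.int64(226), np.int64(263), np.int64(189), np.int64(214))
wrist {'fx': 328.4664073403106, 'fy': 328.4664073403106, 'cx': 276.04663036915514, 'cy': 211.49066996414163, 'T_tool_cam': array([[-2.52295748e-04, -9.62367257e-01, -2.71752090e-01,
         7.37043103e+01],
       [ 9.99999586e-01, -5.36005539e-06, -9.09421899e-04,
        -9.99884109e-01],
       [ 8.73741253e-04, -2.71752207e-01,  9.62366861e-01,
        -1.59000103e+02],
       [ 0.00000000e+00,  0.00000000e+00,  0.00000000e+00,
         1.00000000e+00]])}
```

View pics/top0.png

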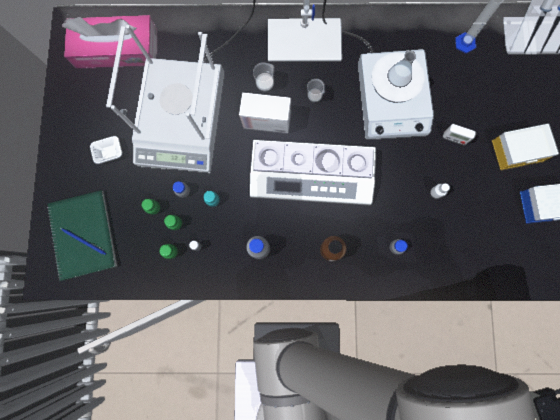

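View pics/side0.png

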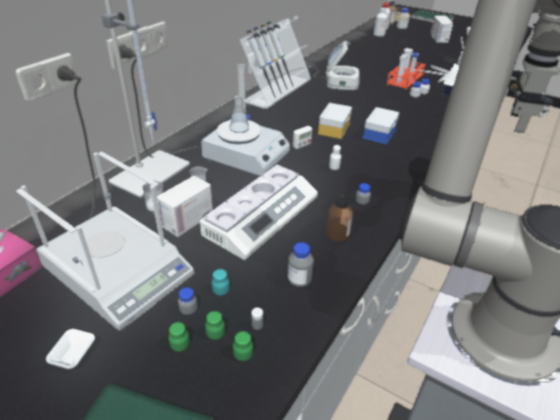

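Top view: kit buffer (258,246), squat blue-cap bottles (400,246) and (180,188), vial (194,245). Bath bores from left are 44 (269,157), 29 (298,158), 61 (328,160) and 44 (357,162). What could be mistaken for kit parts:
- For jars: teal (211,197) and green (150,206), (173,222), (167,251).
- For the buffer: amber (333,248).
- For the vial: dropper (440,190).

Next I'll triangulate the caps and blocks.

Run:
```python
from h import *
top=cv2.imread('pics/top0.png'); sd=cv2.imread('pics/side0.png')
mt,Tt=cam('top'); ms,Ts=cam('side')
def near(img,p,f,r=13):
    x,y=p; c=img[y-r:y+r,x-r:x+r].astype(int); b,g,rr=c[...,0],c[...,1],c[...,2]
    m=f(b,g,rr); ys,xs=np.where(m); return [(xs.min()+xs.max())/2+x-r,(ys.min()+ys.max())/2+y-r],m.sum()
blue=lambda b,g,r:(b>120)&(b>r+70)&(b>g+50)
white=lambda b,g,r:(b>150)&(r>150)&(g>150)
for n,pt,ps,f in [('buffer',(258,246),(302,251),blue),('jarR',(400,246),(364,188),blue),('jarL',(180,188),(187,295),blue),('vial',(194,245),(257,314),white)]:
    a,na=near(top,pt,f); b,nb=near(sd,ps,f)
    P=tri([ray(mt,Tt,a),ray(ms,Ts,b)]); print(n,a,b,na,nb,P.round(), (proj(mt,Tt,P)-a).round(1),(proj(ms,Ts,P)-b).round(1))
for n,p in [('med+',(269,157)),('small',(298,158)),('large',(328,160)),('med-',(357,162))]: print(n,at_z(mt,Tt,p,66).round())
# close crop check
cv2.imwrite('pics/crop1.png',np.hstack([cv2.resize(top[170:270,140:220],(400,500),interpolation=2),cv2.resize(sd[265:365,150:230],(400,500),interpolation=2)]))
```

```text
buffer [np.float64(256.0), np.float64(245.5)] [np.float64(301.5), np.float64(249.5)] 168 202 [435. 102.  91.] [-0.2 -0.5] [0.5 0.1]
jarR [np.float64(400.5), np.float64(245.5)] [np.float64(364.0), np.float64(187.5)] 119 87 [ 438. -259.   45.] [-0.3 -0.7] [0.6 0.1]
jarL [np.float64(178.0), np.float64(186.5)] [np.float64(186.0), np.float64(294.0)] 105 167 [592. 311.  44.] [-0.1 -0.2] [0.3 0.1]
vial [np.float64(193.0), np.float64(245.0)] [np.float64(257.0), np.float64(313.5)] 59 107 [440. 267.  40.] [-0.2 -0.4] [0.5 0.1]
med+ [663.  73.  66.]
small [660.  -2.  66.]
large [655. -79.  66.]
med- [ 649. -153.   66.]
```

View pics/crop1.png

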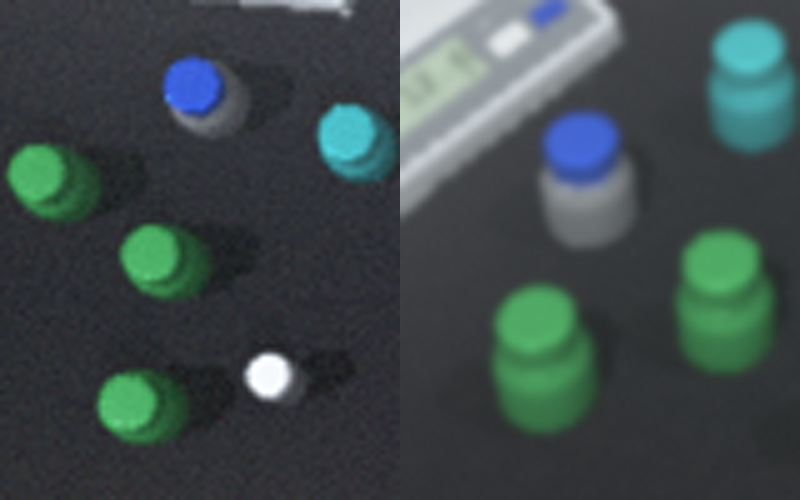

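The crop confirms it: the pale bottle with the blue cap at top pixel (179,187) is kit, and the teal and green ones are decoys. The vial is at (194,245). I'll set out for the right jar first.

```bash
python3 -m jog '[[0,0,0,0,0,0.135],[0,0,0,0,0,0.135],[37,-31,-2,0,0,0],[37,-31,-2,0,0,0],[37,-31,-10,0,0,0],[37,-31,-10,0,0,0],[37,-31,0,0,0,0],[37,-31,0,0,0,0],[37,-31,0,0,0,0],[37,-31,0,0,0,0],[0,0,0,0,0,0],[0,0,0,0,0,0]]' 65
cat > look.py <<'E'
from h import *
import sys
# wrist look: python3 look.py pic color zcap[,px hint]
f={'blue':lambda b,g,r:(b>110)&(b>r+60)&(b>g+40),'white':lambda b,g,r:(b>140)&(r>140)&(g>140)}[sys.argv[2]]
m,T=cam('wrist'); o=bot.get_obs(); im=bot.capture('wrist'); save(sys.argv[1],im)
i=im.astype(int); k=f(i[...,2],i[...,1],i[...,0]).astype(np.uint8)
n,l,s,c=cv2.connectedComponentsWithStats(k)
print('tcp',o['tool_pos'].round(1),o['tcp_rot'].round(4),'grip',round(o['grip_width'],1))
for j in range(1,n):
    if s[j,4]<80: continue
    print(s[j], c[j].round(), 'centroid->',at_z(m,T,c[j],float(sys.argv[3])).round(1))
E
python3 look.py w1.png blue 50
```

```text
time: 2.15
tool_pos: [436.7, -256.9, 250.6]
tcp_rot: [3.141, 0.001, 0.004]
contact_force: [-0.3, -0.4, 0.1]
grip_width: 59.5
finger_force: 0.0
tcp [ 436.7 -256.9  250.6] [3.1414e+00 5.0000e-04 3.7000e-03] grip 59.5
[264 172  28  29 626] [277. 186.] centroid-> [ 437.7 -256.9   50. ]
```

View pics/w1.png

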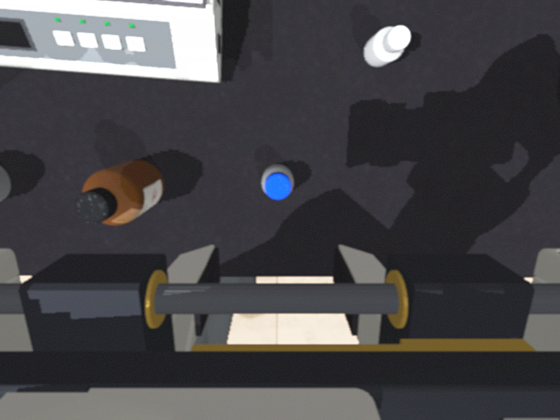

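The wrist picture shows the right jar's cap at (277,186), nearly under the tool. I'll descend and grip.

```bash
python3 -m jog '[[1,0,45,0,0,0],[0,0,45,0,0,0],[0,0,45,0,0,0],[0,0,40,0,0,0],[0,0,25,0,0,0],[0,0,15,0,0,0],[0,0,10,0,0,0],[0,0,0,0,0,0],[0,0,0,0,0,0]]'; python3 -m jog '[[0,0,0,0,0,0],[0,0,0,0,0,0],[0,0,0,0,0,0],[0,0,0,0,0,0],[0,0,0,0,0,0],[0,0,0,0,0,0],[0,0,0,0,0,0],[0,0,0,0,0,0]]' 0
```

```text
time: 3.1
tool_pos: [437.2, -258.6, 26.4]
tcp_rot: [3.141, -0.001, -0.0]
contact_force: [0.8, 0.1, -0.8]
grip_width: 59.4
finger_force: 0.0
time: 3.9
tool_pos: [437.5, -257.7, 26.2]
tcp_rot: [3.141, -0.001, 0.001]
contact_force: [-0.9, 0.8, 5.6]
grip_width: 34.4
finger_force: 30.0
```

34.4 mm means the finger tips are on the shoulder, not the 29 mm cap. I'll regrip 10 mm higher.

```bash
python3 -m jog '[[0,0,0,0,0,0],[0,0,0,0,0,0],[0,0,0,0,0,0],[0,0,0,0,0,0],[0,0,0,0,0,0],[0,0,-10,0,0,0],[0,0,0,0,0,0],[0,0,0,0,0,0]]' 60; python3 -m jog '[[0,0,0,0,0,0],[0,0,0,0,0,0],[0,0,0,0,0,0],[0,0,0,0,0,0],[0,0,0,0,0,0],[0,0,0,0,0,0],[0,0,0,0,0,0],[0,0,0,0,0,0]]' 0
```

```text
time: 4.7
tool_pos: [437.6, -257.9, 36.2]
tcp_rot: [3.141, -0.001, 0.001]
contact_force: [0.6, 0.2, 0.2]
grip_width: 54.6
finger_force: 0.0
time: 5.5
tool_pos: [437.2, -257.6, 35.7]
tcp_rot: [-3.142, 0.0, 0.001]
contact_force: [0.2, 0.4, -1.5]
grip_width: 28.6
finger_force: 30.0
```

```bash
python3 -m jog '[[0,0,-20,0,0,0],[0,0,-40,0,0,0],[0,0,-45,0,0,0],[0,0,-45,0,0,0],[0,0,-45,0,0,0],[30,-15,-5,0,0,0],[35,-18,0,0,0,0],[35,-18,0,0,0,0],[35,-18,0,0,0,0],[35,-18,0,0,0,0],[30,-15,0,0,0,0],[12,-3,0,0,0,0]]'; python3 -m jog '[[0,0,0,0,0,0],[0,0,0,0,0,0]]'
python3 - <<'E'
from h import *
m,T=cam('wrist'); o=bot.get_obs(); im=bot.capture('wrist'); save('w2.png',im); print(o['tool_pos'].round(1),o['tcp_rot'].round(4),o['grip_width'])
for t in ['medium_1_bore','large_bore','small_bore']:
    for r in bot.outline_of(t,'wrist'):
        ys,xs=np.where(r['mask']); print(t,round(r['p'],2),np.round(r['pixel']),(xs.min(),xs.max(),ys.min(),ys.max()),at_z(m,T,r['pixel'],66).round())
print(proj(m,T,[649,-153,66]))
E
```

```text
time: 6.7
tool_pos: [651.2, -150.1, 234.8]
tcp_rot: [-3.141, 0.0, 0.004]
contact_force: [0.0, -0.5, -0.4]
grip_width: 28.6
finger_force: 30.0
time: 6.9
tool_pos: [648.6, -152.6, 235.2]
tcp_rot: [-3.142, 0.001, 0.001]
contact_force: [-0.6, -0.5, -0.5]
grip_width: 28.9
finger_force: 30.0
[ 648.6 -152.6  235.2] [-3.1416e+00  1.3000e-03  1.0000e-03] 28.926644656862095
medium_1_bore 0.86 [277. 187.] (np.int64(240), np.int64(317), np.int64(149), np.int64(227)) [ 655. -152.   66.]
large_bore 0.77 [200. 180.] (np.int64(164), np.int64(242), np.int64(144), np.int64(222)) [662. -75.  66.]
small_bore 0.64 [127. 179.] (np.int64(86), np.int64(166), np.int64(138), np.int64(218)) [663.  -1.  66.]
[277.86203182 192.69843997]
```

View pics/w2.png

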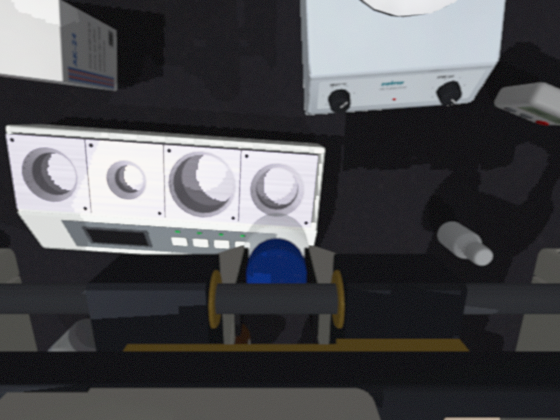

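The wrist view shows the four bores at about (50,173), (126,180), (203,183) and (277,189). I'll fit the mouths precisely, with an overlay to check them.

Run:
```python
from h import *
from scipy.optimize import minimize
m,T=cam('wrist'); im=cv2.imread('pics/w2.png'); g=cv2.GaussianBlur(cv2.cvtColor(im,6),(3,3),0).astype(float)
from scipy.ndimage import map_coordinates
a=np.linspace(0,2*np.pi,120,endpoint=False); ca=np.stack([np.cos(a),np.sin(a),0*a],1)
order=[('m+',56,2),('s',41,1),('l',69,0),('m-',56,-1)]  # offset in 76mm from large
def samp(c,r):
    P=c+ca*r; q=np.array([proj(m,T,p) for p in P]); return map_coordinates(g,[q[:,1],q[:,0]],order=1)
def score(v,which=range(4)):
    x,y,th,z=v; s=0
    for k in which:
        n,d,o=order[k]; c=np.array([x-np.sin(th)*76*o,y+np.cos(th)*76*o,z])
        s+=np.mean(np.abs(samp(c,d/2+1.5)-samp(c,d/2-1.5)))   # bright block outside, darker flare
    return -s
for z in (60,66,72):
    best=min((minimize(lambda v:score([v[0],v[1],v[2],z]),[659+dx,-77+dy,th],method='Nelder-Mead',options=dict(initial_simplex=[[659+dx,-77+dy,th],[662+dx,-77+dy,th],[659+dx,-74+dy,th],[659+dx,-77+dy,th+.03]])) for dx in(-4,0,4) for dy in (-3,0,3) for th in (0.04,0.07)),key=lambda r:r.fun)
    print(z,best.x.round(3),best.fun.round(1))
    if z==66: B=best.x
x,y,th=B
for n,d,o in order:
    c=np.array([x-np.sin(th)*76*o,y+np.cos(th)*76*o,66]); print(n,c.round(1),proj(m,T,c).round(1))
    q=np.array([proj(m,T,p) for p in c+ca*d/2]); cv2.polylines(im,[np.int32(q*16)],True,(0,0,255),1,16,4)
cv2.imwrite('pics/fit.png',cv2.resize(im[110:260,0:340],(800,353),interpolation=2))
```

```text
60 [ 6.61104e+02 -7.28150e+01  1.00000e-03] -129.7
66 [ 6.62446e+02 -7.54970e+01 -3.00000e-02] -139.1
72 [ 6.639e+02 -7.931e+01 -2.700e-02] -146.3
m+ [667.   76.4  66. ] [ 50.2 175.3]
s [6.647e+02 5.000e-01 6.600e+01] [125.6 177.5]
l [662.4 -75.5  66. ] [200.8 179.6]
m- [ 660.2 -151.5   66. ] [275.7 181.8]
```

View pics/fit.png

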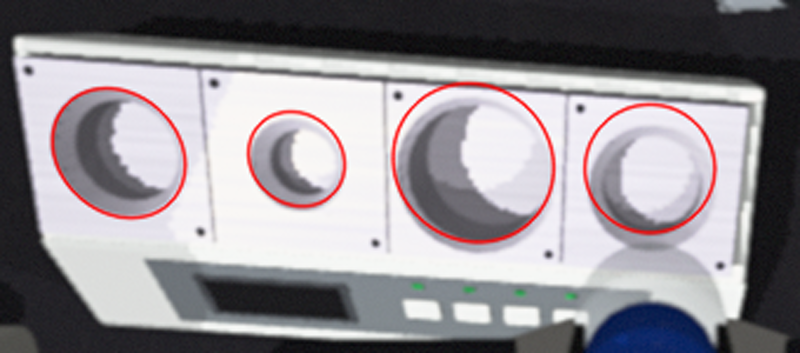

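The fit slipped because I gave the row angle the wrong sign. Each block's two corner screws are symmetric about its bore, so their midpoints are better: (48.4,173.7), (125.2,179.3), (200.8,184.6), (276,189). I'll use those and check the height against the top view.

Run:
```python
from h import *
m,T=cam('wrist'); mt,Tt=cam('top')
for n,p,q in [('m+',(48.4,173.7),(269,157)),('s',(125.2,179.3),(298,158)),('l',(200.8,184.6),(328,160)),('m-',(276,189),(357,162))]:
    c=at_z(m,T,p,66); t=tri([ray(m,T,p),ray(mt,Tt,q)]); print(n,c.round(1),'tri',t.round(1),'top px of c',proj(mt,Tt,c).round(1))
print(bot.get_obs()['tool_pos'])
```

```text
m+ [668.6  77.9  66. ] tri [666.1  74.9  66.7] top px of c [267.1 155. ]
s [662.8   1.1  66. ] tri [ 6.617e+02 -5.000e-01  6.640e+01] top px of c [296.9 157.1]
l [657.3 -75.2  66. ] tri [656.1 -77.   65.7] top px of c [326.6 159. ]
m- [ 652.7 -151.7   66. ] tri [ 651.2 -152.8   60.2] top px of c [356.5 160.7]
[ 648.46115344 -153.13241942  236.15092445]
```

```bash
python3 -m jog '[[3.5,0,20,0,0,0],[0,0,40,0,0,0],[0,0,40,0,0,0],[0,0,20,0,0,0],[0,0,10,0,0,0],[0,0,8,0,0,0],[0,0,6,0,0,0],[0,0,5,0,0,0],[0,0,0,0,0,0],[0,0,0,0,0,0]]'
```

```text
time: 8.1
tool_pos: [653.0, -152.6, 87.4]
tcp_rot: [3.141, -0.001, 0.001]
contact_force: [-0.2, -0.8, -0.9]
grip_width: 28.4
finger_force: 30.0
```

No contact, and it's already well down in the bore. I'll do the last few millimetres slowly.

```bash
python3 -m jog '[[0,0,2,0,0,0],[0,0,1.5,0,0,0],[0,0,1.5,0,0,0],[0,0,0,0,0,0],[0,0,0,0,0,0]]';python3 -m jog '[[0,0,1,0,0,0],[0,0,0,0,0,0],[0,0,0,0,0,0]]'
```

```text
time: 8.6
tool_pos: [652.6, -152.5, 81.7]
tcp_rot: [3.142, 0.0, 0.001]
contact_force: [1.1, 0.3, -0.1]
grip_width: 28.6
finger_force: 30.0
time: 8.9
tool_pos: [652.9, -152.5, 81.6]
tcp_rot: [3.141, -0.001, 0.001]
contact_force: [-1.7, 0.8, 5.4]
grip_width: 28.9
finger_force: 30.0
```

On the floor (5 N). I'll release and rise, and check how far the balance's frame is from the left jar before going there.

```bash
python3 -m jog '[[0,0,0,0,0,0],[0,0,0,0,0,0],[0,0,0,0,0,0],[0,0,0,0,0,0],[0,0,0,0,0,0],[0,0,-10,0,0,0],[0,0,-30,0,0,0],[0,0,-40,0,0,0],[0,0,-40,0,0,0],[0,0,-35,0,0,0],[0,0,0,0,0,0]]' 55
python3 - <<'E'
from h import *
mt,Tt=cam('top'); ms,Ts=cam('side')
for a,b in [((190,132),(158,187)),((112,104),(97,232)),((190,132),(97,232)),((112,104),(22,192))]:
    P=tri([ray(mt,Tt,a),ray(ms,Ts,b)]); print(P.round(),(proj(mt,Tt,P)-a).round(1),(proj(ms,Ts,P)-b).round(1))
print('balance front at z60',at_z(mt,Tt,(170,168),60).round())
E
```

```text
time: 10.0
tool_pos: [655.0, -153.2, 243.3]
tcp_rot: [3.137, -0.012, 0.001]
contact_force: [0.5, -0.1, 0.6]
grip_width: 50.4
finger_force: 0.0
[683. 244. 238.] [-3.5 -5.6] [6.7 2.4]
[722. 403. 229.] [4.7 7. ] [-9.1 -4. ]
[764. 307. 111.] [-14.5 -18.4] [27.1  6.6]
[756. 429. 291.] [-18.9 -19.5] [32.2 10.4]
balance front at z60 [637. 329.  60.]
```

The balance frame's bar ends are near (685,245) and (720,400). With a yaw of 0.2 the wrist camera sits between them. Moving to look.

```bash
python3 -m jog '[[-3,-30,0,0,0,0],[-6,-46,0,0,0,0],[-6,-46,0,0,0,0],[-6,-46,0,0,0,0],[-7,-47,0,0,0,0],[-7,-47,0,0,0,0],[-7,-47,0,0,0,0],[-7,-47,0,0,0,0],[-7,-47,0,0,0,0],[-7,-40,0,0,0,0],[0,-20,0,0,0,-0.1],[0,0,0,0,0,-0.1]]'; python3 -m jog '[[0,0,0,0,0,0],[0,0,0,0,0,0]]'; python3 look.py w3.png blue 50
```

```text
time: 11.2
tool_pos: [588.0, 313.9, 235.1]
tcp_rot: [-3.141, 0.001, 0.209]
contact_force: [-0.4, -0.3, -0.2]
grip_width: 50.5
finger_force: 0.0
time: 11.4
tool_pos: [589.2, 310.1, 235.5]
tcp_rot: [3.141, 0.0, 0.198]
contact_force: [0.0, 0.9, 0.0]
grip_width: 50.1
finger_force: 0.0
tcp [589.2 310.1 235.5] [3.1413e+00 5.0000e-04 1.9790e-01] grip 50.1
[330 130  19  13 164] [338. 136.] centroid-> [657. 260.  50.]
[262 175  28  28 631] [276. 189.] centroid-> [590.5 312.2  50. ]
[  2 217  69  48 415] [ 37. 241.] centroid-> [479.1 562.4  50. ]
```

View pics/w3.png

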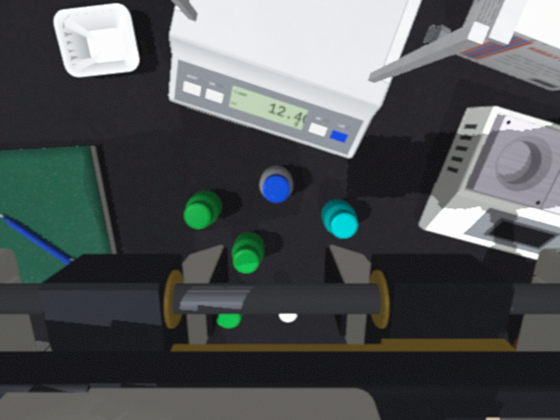

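Left jar's cap is at (276,189), teal at (341,215) and greens at (203,208), (247,250). The fingers clear them. Descend and grip.

```bash
python3 -m jog '[[1.7,-1.8,25,0,0,0],[0,0,40,0,0,0],[0,0,45,0,0,0],[0,0,45,0,0,0],[0,0,25,0,0,0],[0,0,12,0,0,0],[0,0,7,0,0,0],[0,0,0,0,0,0],[0,0,0,0,0,0]]'; python3 -m jog '[[0,0,0,0,0,0],[0,0,0,0,0,0],[0,0,0,0,0,0],[0,0,0,0,0,0],[0,0,0,0,0,0],[0,0,0,0,0,0],[0,0,0,0,0,0]]' 0
```

```text
time: 12.35
tool_pos: [591.7, 312.8, 38.5]
tcp_rot: [-3.141, -0.003, 0.2]
contact_force: [0.3, -0.4, -0.1]
grip_width: 50.6
finger_force: 0.0
time: 13.05
tool_pos: [590.9, 312.7, 37.2]
tcp_rot: [-3.142, -0.001, 0.201]
contact_force: [1.0, -0.4, 3.4]
grip_width: 28.7
finger_force: 30.0
```

```bash
python3 -m jog '[[0,0,-20,0,0,0],[0,0,-40,0,0,0],[0,0,-45,0,0,0],[0,0,-45,0,0,0],[0,0,-45,0,0,0],[0,0,-3,0,0,0.1],[0,0,0,0,0,0.1]]'; python3 -m jog '[[0,30,0,0,0,0],[5,40,0,0,0,0],[10,45,0,0,0,0],[15,45,0,0,0,0],[20,40,0,0,0,0],[20,30,0,0,0,0],[6,6,0,0,0,0],[0,0,0,0,0,0],[0,0,0,0,0,0]]'
python3 - <<'E'
from h import *
m,T=cam('wrist'); o=bot.get_obs(); im=bot.capture('wrist'); print(o['tool_pos'].round(1),o['tcp_rot'].round(4),o['grip_width'])
g=im[110:270,180:560][:,:,::-1]; cv2.imwrite('pics/w4.png',cv2.resize(g,(798,336),interpolation=2))
for t in ['medium_1_bore','small_bore']:
    for r in bot.outline_of(t,'wrist'):
        ys,xs=np.where(r['mask']); c=((xs.min()+xs.max())/2,(ys.min()+ys.max())/2); print(t,round(r['p'],2),c,at_z(m,T,c,66).round(1))
E
```

```text
time: 13.75
tool_pos: [591.1, 312.9, 236.6]
tcp_rot: [-3.14, -0.003, -0.003]
contact_force: [-0.2, -0.2, -1.4]
grip_width: 28.6
finger_force: 30.0
time: 14.65
tool_pos: [666.2, 77.8, 234.1]
tcp_rot: [-3.141, 0.001, 0.002]
contact_force: [-0.2, 0.6, -0.4]
grip_width: 28.8
finger_force: 30.0
[666.2  77.8 234.1] [-3.141e+00  1.500e-03  1.600e-03] 28.829470096904316
medium_1_bore 0.93 (np.float64(501.5), np.float64(205.0)) [ 654.2 -152.5   66. ]
small_bore 0.75 (np.float64(355.0), np.float64(195.0)) [664.5  -1.3  66. ]
```

View pics/w4.png

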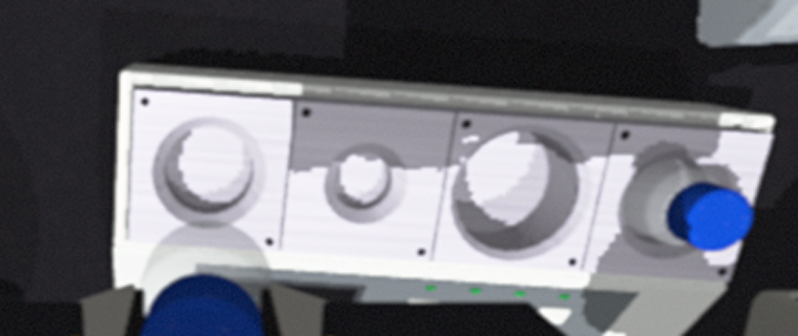

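The right jar is seated, with its cap at crop (710,215). The m+ screw midpoint is (278.6,191.7).

Run:
```python
from h import *
m,T=cam('wrist')
for p in [(278.6,191.7),(353.1,196.7),(427.1,201.7)]: print(at_z(m,T,p,66).round(1))
print(bot.get_obs()['tool_pos'].round(1))
```

```text
[667.9  77.2  66. ]
[662.9   0.9  66. ]
[657.8 -75.5  66. ]
[666.2  78.4 234.9]
```

```bash
python3 -m jog '[[1.5,1,20,0,0,0],[0,0,40,0,0,0],[0,0,40,0,0,0],[0,0,20,0,0,0],[0,0,10,0,0,0],[0,0,8,0,0,0],[0,0,5,0,0,0],[0,0,3,0,0,0],[0,0,0,0,0,0],[0,0,0,0,0,0]]';python3 -m jog '[[0,0,2,0,0,0],[0,0,1,0,0,0],[0,0,1,0,0,0],[0,0,0,0,0,0],[0,0,0,0,0,0]]'
```

```text
time: 15.8
tool_pos: [668.7, 75.6, 89.5]
tcp_rot: [3.141, -0.001, 0.001]
contact_force: [-0.1, -0.5, -0.9]
grip_width: 28.6
finger_force: 30.0
time: 16.3
tool_pos: [668.3, 75.6, 84.7]
tcp_rot: [3.142, 0.0, 0.001]
contact_force: [0.3, -1.2, -0.1]
grip_width: 28.2
finger_force: 30.0
```

```bash
python3 -m jog '[[0,0,1,0,0,0],[0,0,0.5,0,0,0],[0,0,0,0,0,0],[0,0,0,0,0,0]]';python3 -m jog '[[0,0,0.5,0,0,0],[0,0,0,0,0,0],[0,0,0,0,0,0]]'
```

```text
time: 16.7
tool_pos: [668.4, 75.6, 83.3]
tcp_rot: [3.141, -0.0, 0.001]
contact_force: [-0.4, -0.6, -0.0]
grip_width: 28.3
finger_force: 30.0
time: 17.0
tool_pos: [668.6, 75.6, 83.2]
tcp_rot: [3.141, -0.001, 0.001]
contact_force: [-0.2, -0.4, 4.4]
grip_width: 28.3
finger_force: 30.0
```

```bash
python3 -m jog '[[0,0,0,0,0,0],[0,0,0,0,0,0],[0,0,0,0,0,0],[0,0,0,0,0,0],[0,0,0,0,0,0],[0,0,-10,0,0,0],[0,0,-30,0,0,0],[0,0,-40,0,0,0],[0,0,-40,0,0,0],[0,0,-33,0,0,0],[0,0,0,0,0,0]]' 48
python3 -m jog '[[-15,-12,0,0,0,0],[-28,-23,0,0,0,0],[-32,-27,0,0,0,0],[-32,-27,0,0,0,0],[-32,-27,0,0,0,0],[-32,-27,0,0,0,0],[-28,-23,0,0,0,0],[-20,-17,0,0,0,0],[-9,-8,0,0,0,0],[0,0,0,0,0,0],[0,0,0,0,0,0]]';python3 look.py w5.png white 46
```

```text
time: 18.1
tool_pos: [670.6, 75.7, 243.0]
tcp_rot: [3.141, -0.012, 0.001]
contact_force: [0.6, -0.4, -0.2]
grip_width: 44.2
finger_force: 0.0
time: 19.2
tool_pos: [440.9, 266.0, 235.7]
tcp_rot: [3.141, -0.001, 0.001]
contact_force: [-0.1, 0.1, -0.2]
grip_width: 43.7
finger_force: 0.0
tcp [440.9 266.  235.7] [ 3.1412e+00 -6.0000e-04  7.0000e-04] grip 43.7
[ 404    0  156   76 8392] [476.  35.] centroid-> [591.3  75.9  46. ]
[ 390  171   58   54 1654] [415. 195.] centroid-> [435.1 116.5  46. ]
[265 178  22  22 370] [276. 189.] centroid-> [441.6 267.7  46. ]
[ 213  313  116   32 3297] [272. 329.] centroid-> [266.5 271.9  46. ]
[ 491  313   34   39 1042] [507. 330.] centroid-> [264.4 -16.8  46. ]
[101 409  73  11 327] [134. 416.] centroid-> [131.9 457.2  46. ]
```

View pics/w5.png

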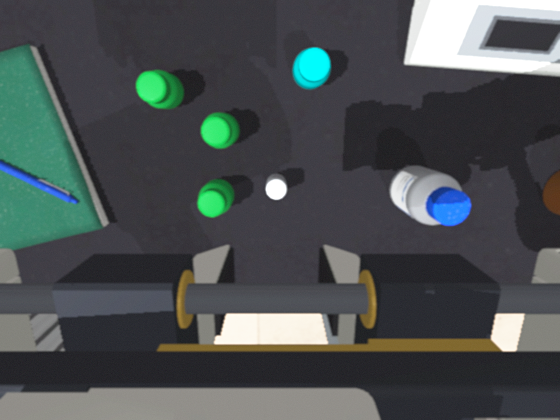

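The vial is at (276,189), with a green bottle close by at (215,200). I'll yaw 0.9 and narrow the opening so the finger clears it.

```bash
python3 -m jog '[[0.7,-1.7,0,0,0,-0.14],[0,0,30,0,0,-0.14],[0,0,30,0,0,-0.14],[0,0,20,0,0,-0.14],[0,0,0,0,0,-0.14],[0,0,0,0,0,-0.14],[0,0,0,0,0,-0.06],[0,0,0,0,0,0],[0,0,0,0,0,0]]' 39; python3 look.py w6.png white 46
```

```text
time: 20.15
tool_pos: [441.6, 267.5, 155.5]
tcp_rot: [3.141, 0.0, 0.898]
contact_force: [0.0, 0.2, -0.6]
grip_width: 35.8
finger_force: 0.0
tcp [441.6 267.5 155.5] [3.1415e+00 3.0000e-04 8.9770e-01] grip 35.8
[ 440    0  120   90 7324] [504.  35.] centroid-> [655.8 267.7  46. ]
[    0   125   148   158 13224] [ 51. 215.] centroid-> [288.9 383.8  46. ]
[ 470  174   90  110 6560] [524. 236.] centroid-> [594.3 115.7  46. ]
[263 195  27  28 595] [276. 209.] centroid-> [441.4 268.6  46. ]
[207 245  30  17 244] [222. 253.] centroid-> [378.7 266.7  46. ]
[316 245  30  18 287] [329. 254.] centroid-> [452.1 207.4  46. ]
[ 39 297  32   6 146] [ 57. 299.] centroid-> [230.5 326.9  46. ]
[211 298 122   5 381] [264. 299.] centroid-> [379.4 207.8  46. ]
[  28  313   53   38 1690] [ 55. 332.] centroid-> [202.4 304.8  46. ]
[    0   388   380    32 11171] [191. 405.] centroid-> [245.3 160.9  46. ]
```

View pics/w6.png

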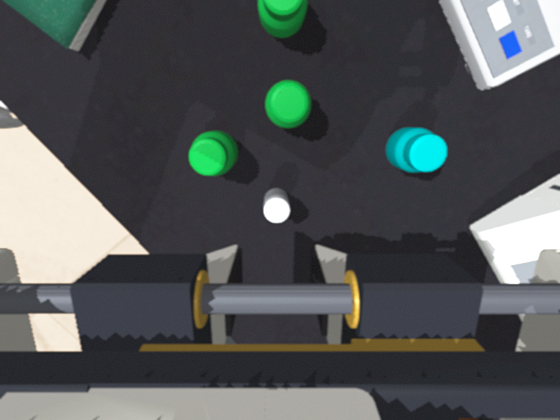

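The vial (276,209) is centred, and the finger line clears the green bottle at (213,155).

```bash
python3 -m jog '[[0.7,-0.8,25,0,0,0],[0,0,40,0,0,0],[0,0,30,0,0,0],[0,0,20,0,0,0],[0,0,12,0,0,0],[0,0,7,0,0,0],[0,0,0,0,0,0],[0,0,0,0,0,0]]'; python3 -m jog '[[0,0,0,0,0,0],[0,0,0,0,0,0],[0,0,0,0,0,0],[0,0,0,0,0,0],[0,0,0,0,0,0],[0,0,0,0,0,0]]' 0
```

```text
time: 21.0
tool_pos: [441.3, 269.4, 22.5]
tcp_rot: [3.141, -0.001, 0.901]
contact_force: [0.2, 0.1, -0.1]
grip_width: 36.1
finger_force: 0.0
time: 21.6
tool_pos: [441.1, 269.4, 22.3]
tcp_rot: [3.141, -0.001, 0.901]
contact_force: [-0.9, 0.5, 5.8]
grip_width: 21.6
finger_force: 29.9
```

21.6 mm is between the cap and body widths, so this is probably on the shoulder. I'll regrip on the cap.

```bash
python3 -m jog '[[0,0,0,0,0,0],[0,0,0,0,0,0],[0,0,0,0,0,0],[0,0,0,0,0,0],[0,0,-6,0,0,0],[0,0,-6,0,0,0],[0,0,0,0,0,0],[0,0,0,0,0,0]]' 39; python3 -m jog '[[0,0,0,0,0,0],[0,0,0,0,0,0],[0,0,0,0,0,0],[0,0,0,0,0,0],[0,0,0,0,0,0],[0,0,0,0,0,0]]' 0
```

```text
time: 22.4
tool_pos: [440.9, 269.3, 34.1]
tcp_rot: [3.141, -0.001, 0.901]
contact_force: [0.0, 0.3, -1.2]
grip_width: 36.1
finger_force: 0.0
time: 23.0
tool_pos: [440.6, 269.2, 33.6]
tcp_rot: [-3.142, 0.0, 0.901]
contact_force: [0.3, -1.0, -0.0]
grip_width: 20.4
finger_force: 29.8
```

```bash
python3 -m jog '[[0,0,-15,0,0,0],[0,0,-35,0,0,0],[0,0,-40,0,0,0.1],[0,0,-40,0,0,0.14],[0,0,-40,0,0,0.14],[0,0,-30,0,0,0.14],[0,0,0,0,0,0.14],[0,0,0,0,0,0.14],[0,0,0,0,0,0.1],[0,0,0,0,0,0]]'; python3 -m jog '[[15,18,0,0,0,0],[25,30,0,0,0,0],[30,37,0,0,0,0],[30,37,0,0,0,0],[30,37,0,0,0,0],[30,37,0,0,0,0],[30,36,0,0,0,0],[20,24,0,0,0,0],[11,12,0,0,0,0],[0,0,0,0,0,0],[0,0,0,0,0,0]]'
python3 - <<'E'
from h import *
m,T=cam('wrist'); o=bot.get_obs(); im=bot.capture('wrist'); print(o['tool_pos'].round(1),o['tcp_rot'].round(4),o['grip_width'])
g=im[110:310,140:420][:,:,::-1]; cv2.imwrite('pics/w7.png',cv2.resize(g,(700,500),interpolation=2))
print(proj(m,T,[662.5,0.7,66]))
for P in ([652.7,-152.5,98],[668.5,75.6,98]): print(proj(m,T,P).round())
E
```

```text
time: 24.0
tool_pos: [440.5, 269.1, 233.7]
tcp_rot: [3.141, 0.0, -0.0]
contact_force: [-0.3, 0.2, -0.3]
grip_width: 20.7
finger_force: 29.8
time: 25.1
tool_pos: [661.5, 1.6, 233.1]
tcp_rot: [-3.141, 0.001, 0.002]
contact_force: [0.6, 0.2, -0.1]
grip_width: 20.3
finger_force: 29.8
[661.5   1.6 233.1] [-3.1412e+00  1.2000e-03  2.2000e-03] 20.260889866856044
[278.42661481 192.54240688]
[443. 211.]
[197. 194.]
```

View pics/w7.png

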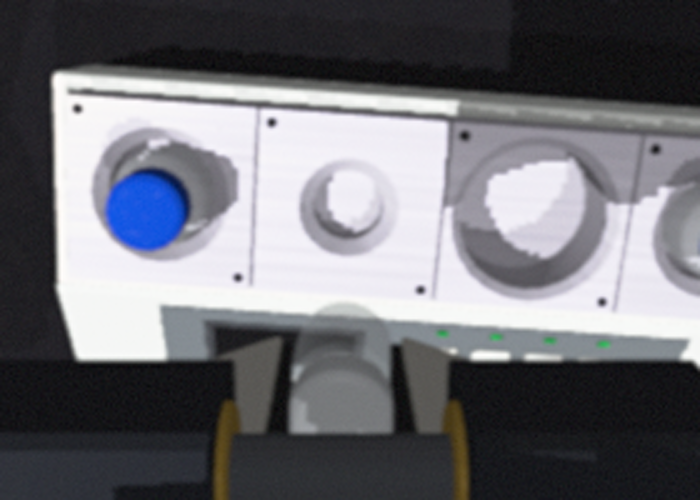

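The small block's screw midpoint is (278.4,192.4), exactly as predicted, and the left jar is seated. Lowering the vial.

```bash
python3 -m jog '[[1,1,20,0,0,0],[0,0,40,0,0,0],[0,0,40,0,0,0],[0,0,20,0,0,0],[0,0,10,0,0,0],[0,0,6,0,0,0],[0,0,5,0,0,0],[0,0,3,0,0,0],[0,0,0,0,0,0],[0,0,0,0,0,0]]';python3 -m jog '[[0,0,1,0,0,0],[0,0,1,0,0,0],[0,0,1,0,0,0],[0,0,0,0,0,0],[0,0,0,0,0,0]]'
```

```text
time: 26.15
tool_pos: [663.3, 0.3, 90.5]
tcp_rot: [3.141, -0.001, 0.001]
contact_force: [-0.3, -0.4, -0.7]
grip_width: 20.3
finger_force: 29.8
time: 26.65
tool_pos: [662.9, 0.4, 86.6]
tcp_rot: [3.142, 0.0, 0.001]
contact_force: [-0.4, 0.6, -0.5]
grip_width: 20.1
finger_force: 29.8
```

```bash
python3 -m jog '[[0,0,1,0,0,0],[0,0,1,0,0,0],[0,0,0,0,0,0],[0,0,0,0,0,0]]';python3 -m jog '[[0,0,0.7,0,0,0],[0,0,0,0,0,0],[0,0,0,0,0,0]]'
```

```text
time: 27.05
tool_pos: [662.8, 0.4, 84.6]
tcp_rot: [3.142, 0.0, 0.001]
contact_force: [0.2, 0.9, 0.2]
grip_width: 20.0
finger_force: 29.8
time: 27.35
tool_pos: [662.9, 0.4, 84.0]
tcp_rot: [3.142, 0.0, 0.001]
contact_force: [-0.9, -1.0, -0.2]
grip_width: 20.1
finger_force: 29.8
```

```bash
python3 -m jog '[[0,0,0.7,0,0,0],[0,0,0,0,0,0],[0,0,0,0,0,0]]'
```

```text
time: 27.65
tool_pos: [663.0, 0.4, 83.5]
tcp_rot: [3.141, -0.0, 0.001]
contact_force: [0.4, 0.8, 0.2]
grip_width: 20.4
finger_force: 29.8
```

```bash
python3 -m jog '[[0,0,0.7,0,0,0],[0,0,0,0,0,0],[0,0,0,0,0,0]]'
```

```text
time: 27.95
tool_pos: [663.3, 0.3, 83.4]
tcp_rot: [3.141, -0.001, 0.001]
contact_force: [-0.9, 0.6, 4.6]
grip_width: 20.3
finger_force: 29.9
```

```bash
python3 -m jog '[[0,0,0,0,0,0],[0,0,0,0,0,0],[0,0,0,0,0,0],[0,0,0,0,0,0],[0,0,-10,0,0,0],[0,0,-30,0,0,0],[0,0,-40,0,0,0],[0,0,-40,0,0,0],[0,0,-33,0,0,0],[0,0,0,0,0,0]]' 43
python3 -m jog '[[-15,-7,0,0,0,0],[-28,-13,0,0,0,0],[-32,-14,0,0,0,0],[-32,-14,0,0,0,0],[-32,-14,0,0,0,0],[-32,-14,0,0,0,0],[-28,-13,0,0,0,0],[-20,-9,0,0,0,0],[-9,-4,0,0,0,0],[0,0,0,0,0,0],[0,0,0,0,0,0]]' 82;python3 look.py w8.png blue 100
```

```text
time: 28.95
tool_pos: [665.1, 0.2, 242.7]
tcp_rot: [3.14, -0.012, 0.001]
contact_force: [-0.3, 0.6, 0.3]
grip_width: 39.8
finger_force: 0.0
time: 30.05
tool_pos: [435.7, 101.9, 235.8]
tcp_rot: [3.141, -0.001, 0.001]
contact_force: [0.2, -0.8, 0.5]
grip_width: 75.2
finger_force: 0.0
tcp [435.7 101.9 235.8] [ 3.1413e+00 -1.0000e-03  8.0000e-04] grip 75.2
[ 257  182   38   39 1171] [275. 201.] centroid-> [435.9 104.1 100. ]
```

View pics/w8.png

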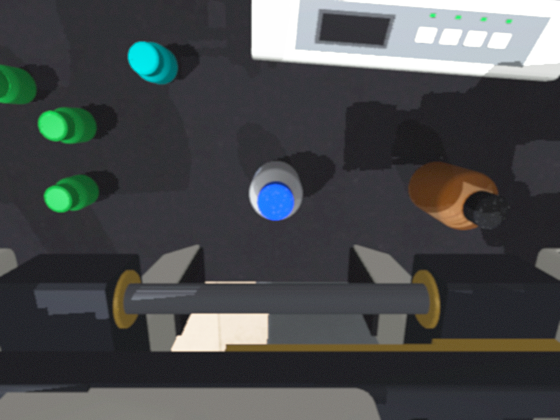

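Buffer cap at (275,201), amber well clear. Descend onto the straight body.

```bash
python3 -m jog '[[0,-2,25,0,0,0],[0,0,40,0,0,0],[0,0,45,0,0,0],[0,0,40,0,0,0],[0,0,25,0,0,0],[0,0,12,0,0,0],[0,0,5,0,0,0],[0,0,0,0,0,0],[0,0,0,0,0,0]]'; python3 -m jog '[[0,0,0,0,0,0],[0,0,0,0,0,0],[0,0,0,0,0,0],[0,0,0,0,0,0],[0,0,0,0,0,0],[0,0,0,0,0,0]]' 0
```

```text
time: 31.0
tool_pos: [435.6, 104.0, 44.0]
tcp_rot: [3.142, -0.001, 0.0]
contact_force: [-0.2, -0.6, 0.3]
grip_width: 75.4
finger_force: 0.0
time: 31.6
tool_pos: [435.2, 104.1, 44.0]
tcp_rot: [3.141, -0.001, 0.001]
contact_force: [0.3, -1.8, 5.8]
grip_width: 53.5
finger_force: 30.0
```

```bash
python3 -m jog '[[0,0,-3,0,0,0],[0,0,-6,0,0,0],[0,0,-6,0,0,0],[0,0,0,0,0,0],[0,0,0,0,0,0],[0,0,0,0,0,0]]'; python3 look.py w9.png blue 115
```

```text
time: 32.2
tool_pos: [434.6, 104.2, 58.5]
tcp_rot: [3.141, 0.0, 0.001]
contact_force: [0.3, -0.4, -2.4]
grip_width: 53.9
finger_force: 30.0
tcp [434.6 104.2  58.5] [3.1415e+00 3.0000e-04 8.0000e-04] grip 53.9
[241 267  67  17 818] [274. 277.] centroid-> [455.9 106.  115. ]
[ 226  313   95   32 2823] [273. 328.] centroid-> [435.3 106.4 115. ]
```

Held firmly (width steady, weight on the wrist). Carrying it to the large bore.

```bash
python3 -m jog '[[0,0,-15,0,0,0],[0,0,-30,0,0,0],[0,0,-40,0,0,0],[0,0,-40,0,0,0],[0,0,-35,0,0,0],[0,0,-18,0,0,0],[0,0,0,0,0,0]]'; python3 -m jog '[[13,10,0,0,0,0],[22,18,0,0,0,0],[30,24,0,0,0,0],[30,24,0,0,0,0],[30,24,0,0,0,0],[30,24,0,0,0,0],[30,24,0,0,0,0],[22,18,0,0,0,0],[11,9,0,0,0,0],[5,4,0,0,0,0],[0,0,0,0,0,0],[0,0,0,0,0,0]]'
python3 - <<'E'
from h import *
m,T=cam('wrist'); o=bot.get_obs(); im=bot.capture('wrist'); print(o['tool_pos'].round(1),o['tcp_rot'].round(4),o['grip_width'])
g=im[110:310,140:420][:,:,::-1]; cv2.imwrite('pics/w10.png',cv2.resize(g,(700,500),interpolation=2))
print(proj(m,T,[657.5,-75.4,66]))
E
```

```text
time: 32.95
tool_pos: [436.0, 104.3, 238.8]
tcp_rot: [-3.141, -0.005, 0.001]
contact_force: [0.4, 0.2, -2.4]
grip_width: 53.5
finger_force: 30.0
time: 34.15
tool_pos: [657.4, -74.3, 235.5]
tcp_rot: [-3.141, 0.002, 0.001]
contact_force: [0.2, 0.3, -0.7]
grip_width: 53.4
finger_force: 30.0
[657.4 -74.3 235.5] [-3.1411e+00  1.9000e-03  1.1000e-03] 53.422826198973965
[278.58189323 192.77262109]
```

View pics/w10.png

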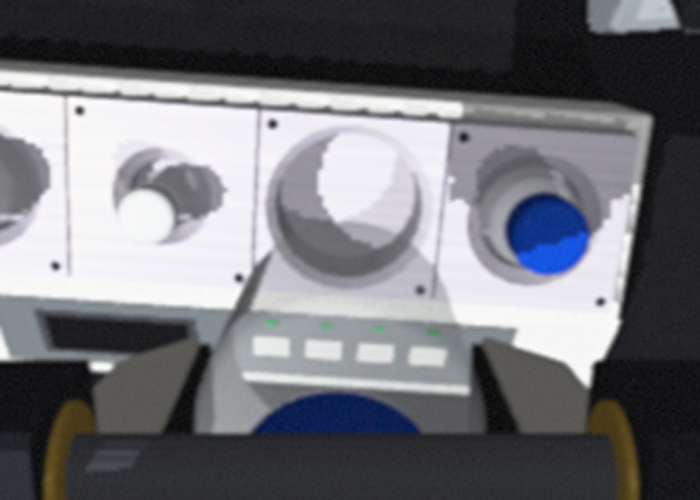

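Screw midpoint (278.4,193.0) agrees with the plan, and the vial and right jar are seated. Lowering the buffer.

```bash
python3 -m jog '[[0,1,20,0,0,0],[0,0,35,0,0,0],[0,0,35,0,0,0],[0,0,20,0,0,0],[0,0,10,0,0,0],[0,0,10,0,0,0],[0,0,10,0,0,0],[0,0,8,0,0,0],[0,0,5,0,0,0],[0,0,3,0,0,0],[0,0,0,0,0,0],[0,0,0,0,0,0]]';python3 -m jog '[[0,0,1,0,0,0],[0,0,1,0,0,0],[0,0,1,0,0,0],[0,0,0,0,0,0],[0,0,0,0,0,0]]'
```

```text
time: 35.4
tool_pos: [658.2, -75.7, 81.0]
tcp_rot: [3.141, -0.001, 0.001]
contact_force: [-0.1, -0.9, -2.0]
grip_width: 53.6
finger_force: 30.0
time: 35.9
tool_pos: [657.9, -75.6, 77.6]
tcp_rot: [3.141, 0.0, 0.001]
contact_force: [0.6, -0.2, -1.6]
grip_width: 53.8
finger_force: 30.0
```

```bash
python3 -m jog '[[0,0,1,0,0,0],[0,0,1,0,0,0],[0,0,0,0,0,0],[0,0,0,0,0,0]]';python3 -m jog '[[0,0,0.8,0,0,0],[0,0,0,0,0,0],[0,0,0,0,0,0]]';python3 -m jog '[[0,0,0.6,0,0,0],[0,0,0,0,0,0],[0,0,0,0,0,0]]'
```

```text
time: 36.3
tool_pos: [657.9, -75.6, 75.5]
tcp_rot: [3.142, 0.0, 0.001]
contact_force: [-0.5, 0.2, -1.5]
grip_width: 53.5
finger_force: 30.0
time: 36.6
tool_pos: [657.9, -75.6, 74.8]
tcp_rot: [3.142, 0.0, 0.001]
contact_force: [0.2, 0.1, -2.1]
grip_width: 53.7
finger_force: 30.0
time: 36.9
tool_pos: [657.9, -75.6, 74.2]
tcp_rot: [3.142, -0.0, 0.001]
contact_force: [-0.7, -0.7, -1.9]
grip_width: 53.4
finger_force: 30.0
```

```bash
python3 -m jog '[[0,0,0.6,0,0,0],[0,0,0,0,0,0],[0,0,0,0,0,0]]';python3 -m jog '[[0,0,0.6,0,0,0],[0,0,0,0,0,0],[0,0,0,0,0,0]]'
```

```text
time: 37.2
tool_pos: [658.1, -75.6, 74.1]
tcp_rot: [3.141, -0.001, 0.001]
contact_force: [-1.2, 0.5, 2.4]
grip_width: 53.4
finger_force: 30.0
time: 37.5
tool_pos: [658.3, -75.7, 74.1]
tcp_rot: [3.141, -0.001, 0.001]
contact_force: [-2.0, 0.1, 6.5]
grip_width: 53.5
finger_force: 30.0
```

On the floor. Small opening, straight up, back off, then verify.

```bash
python3 -m jog '[[0,0,0,0,0,0],[0,0,0,0,0,0],[0,0,0,0,0,0],[0,0,0,0,0,0],[0,0,-8,0,0,0],[0,0,-15,0,0,0],[0,0,-30,0,0,0],[0,0,-40,0,0,0],[0,0,-40,0,0,0],[0,0,-30,0,0,0],[0,0,0,0,0,0]]' 68
python3 -m jog '[[-20,-5,0,0,0,0],[-35,-15,0,0,0,0],[-35,-15,0,0,0,0],[-35,-15,0,0,0,0],[-25,-15,0,0,0,0],[-10,-7,0,0,0,0],[0,0,0,0,0,0],[0,0,0,0,0,0]]'
python3 - <<'E'
from h import *
m,T=cam('wrist'); im=bot.capture('wrist'); t=bot.capture('top'); s=bot.capture('side'); print(bot.get_obs()['tool_pos'].round(1))
cv2.imwrite('pics/end.png',np.hstack([cv2.resize(im[0:210,80:560][:,:,::-1],(480,300)),cv2.resize(s[130:340,130:360][:,:,::-1],(320,300),interpolation=2)]))
mt,Tt=cam('top'); ms,Ts=cam('side')
i=im.astype(int); k=((i[...,2]>110)&(i[...,2]>i[...,0]+60)&(i[...,2]>i[...,1]+40)).astype(np.uint8); n,l,st,c=cv2.connectedComponentsWithStats(k)
for j in range(1,n):
    if st[j,4]>80: print(c[j].round(), at_z(m,T,c[j],98).round(1), at_z(m,T,c[j],130).round(1))
# amber/dropper motion between first and last frames
t0=cv2.imread('pics/top0.png')[:,:,::-1]
for q in ((333,248),(440,190)):
    x,y=q; a=t0[y-16:y+16,x-16:x+16].astype(int); b=t[y-16:y+16,x-16:x+16].astype(int); print(q,np.abs(a-b).mean().round(1))
E
```

```text
time: 38.6
tool_pos: [660.0, -76.0, 242.5]
tcp_rot: [3.139, -0.01, 0.001]
contact_force: [0.4, -0.6, 0.5]
grip_width: 62.6
finger_force: 0.0
time: 39.4
tool_pos: [498.9, -4.1, 236.1]
tcp_rot: [3.141, -0.001, 0.001]
contact_force: [-0.1, 0.3, -0.7]
grip_width: 62.2
finger_force: 0.0
[498.8  -4.3 235.6]
[178.   6.] [658.8  75.3  98. ] [649.5  66.8 130. ]
[372.  10.] [656.1 -79.8  98. ] [647.  -71.5 130. ]
[457.  18.] [ 650.8 -148.3   98. ] [ 642.4 -132.6  130. ]
[ 5. 27.] [643.7 217.   98. ] [636.  193.4 130. ]
(333, 248) 30.3
(440, 190) 13.5
```

View pics/end.png

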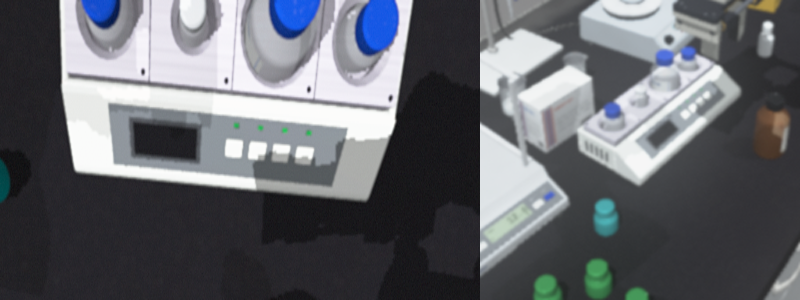

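All four containers stand upright in their bores. In the side view amber (about (338,220)) and the dropper (about (336,160)) are where they started, and the arm is clear. Handing in.

```bash
python3 -c "
from plant import bot
print(bot.close_job())"
```

```text
the job is handed in; nothing more can be done
None
```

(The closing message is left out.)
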